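# Present the blue capacitor to the code reader

### The job

Book the blue capacitor in at the code reader: first fit the orange carrier plate over the two pegs of the reader's base until it sits flush, and let go of it. Then stand the blue capacitor upright on the middle of the carrier, set down gently, turned so that its white code patch squarely faces the red window of the scanner block. Keep the capacitor upright all the way and leave the other things on the bench where they are.

Things in the scene. Friction and masses are not known exactly. Their poses are not given: they have to be found in the camera images.
- reader: The fixed code reader. Origin on the bench, midway between its two pegs; z up. Grey base, 46 mm wide (x), from y = -55 mm to the scanner block, top at z = 20 mm. Brass pegs on it at x = 0, y = -38 and +38 mm. On its +y side the black scanner block (100 x 50 x 125 mm, x -50 to +50, y +82 to +132), whose red window looks along the reader's -y, over the pegs.
- reader_window (a point): Centre of the red window (64 wide x 50 high mm) of the scanner block, 82.5 mm from the middle between the pegs towards the reader's +y and 82 mm above the bench. Axes as the reader's.
- reader_seat (a point): Point on top of the reader's base (20 mm above the bench), midway between the pegs: where the origin of a carrier that is fully home lies. Axes as the reader's. The pegs are 9 mm in diameter and 16 mm tall, tapering to 4 mm over the upper 5 mm.
- carrier: Orange plate, 60 (x) x 104 (y) x 22 (z) mm, 0.15 kg, lying flat. Origin in the centre of its underside. Two round 12 mm holes go through it at x = 0, y = -38 and +38 mm; either way round fits. A black disc 54 mm across marks the middle of its top, where the capacitor stands. Gripped across its 60 mm, the fingers pass beside the narrower reader base. Home, its y is along the reader's y.
- can_blue: The blue capacitor: an upright cylinder 50 mm in diameter, 80 mm high, plus two brass terminals (5 mm high, at y = -9 and +9 mm) on its black top; 0.2 kg. Origin in the centre of its underside, z up. The white code patch with black bars covers 70 degrees of its side around its own -x; a white tab, 9 mm wide, on the top at the rim points the same way (-x).
- code_patch (a point): Centre of the blue capacitor's code patch, on its surface: 25 mm from its axis along its -x, 42 mm above its underside. Axes as the capacitor's.
- can_black: Another capacitor, same size and shape, black sleeve; to be left alone. Origin in the centre of its underside.
- can_green: Another capacitor, same size and shape, green sleeve; to be left alone. Origin in the centre of its underside.
- tape: Roll of yellow tape lying flat, 90 mm across, 20 mm high; to be left alone. Origin in the centre of its underside.
- multimeter: Red multimeter lying on its back, 78 x 155 x 43 mm; to be left alone. Origin in the centre of its underside.
- screwdriver: Screwdriver lying on the bench near the robot; to be left alone. Origin under its middle, x towards its tip.
- pliers: Green-handled pliers lying on the bench, about 145 mm long, 12 mm high; to be left alone. Origin at the joint.
There are look-alikes about, which are no part of the job. Leave any pink look-alike of the reader alone.

How it is judged:
By the outcome, as a careful person would: the job done as asked, in the order asked, and still so for the second after the job is handed in, with the robot touching nothing.
It also fails if it takes over 62 s, if anything falls off the work surface, if the arm or the gripper's body presses on something with over 40 N, if the wrist force passes 120 N, or if a joint passes its speed limit or range.

### The arm

A 6-joint arm with a two-finger parallel gripper is mounted at the origin on the work surface. World frame = base frame: x ahead of the robot, y to its left, z up, the work surface at z = 0. Lengths are in m, angles in rad, forces in N, time in s.
With the tool pointing down it reaches from about 0.375 to 0.975 m from the base axis. Payload 3.8 kg.
Tool frame: the origin (TCP) lies at the centre of the arm's flange, where the gripper is bolted on; the fingertips stand 173 mm ahead of it and the grasp point (between the pads) lies 155 mm ahead of it (bot.tip_reach is the distance from the TCP to the fingertips, in m); z points along the fingers, y is the line along which they close (so a half turn about z gives the same grasp; the last joint's range is limited). The gripper opens to 85 mm and grips with 20 to 120 N. Pads are 22 mm wide; open, the fingers measure 114 mm over their backs; the gripper's body (76 mm by 85 mm) begins 54 mm behind the grasp point. The pads swing forward as they close: fully open they stand 13 mm farther back than shut.
Start: joints at [1.287, 0.264, 1.604, -0, 1.274, -0.037], TCP at [0.165, 0.655, 0.405] pointing down, gripper open.
Joint ranges: [-2.63, 2.63], [-0.94, 2.18], [0.31, 2.57], [-1.31, 4.45], [0, 2.66], [-2.55, 2.55]. Speed limits (rad/s): [2.57, 2.57, 3.14, 3.14, 3.14, 3.14].

### API

Orientations are given as a rotation vector (axis times angle).
In Python, from workcell import bot gives the robot as it stands.
- The arm moves only by the tool drive_tool, never from a script. Its arguments are lists of equal length, an entry for each row: "claw": the finger opening in mm, from 0 to 85.4; "slide": the shift along the world's x, y, z each as a share of 0.5 m, from -1 to 1, a list of three; "yaw": the turn about the world's z as a share of 180 degrees, from -1 to 1. A call has 1 to 8 rows; each row is the pose to reach, as a shift and turn from the pose commanded when the call began, turning the shorter way round; what a row does not reach only later rows make up. A row lasts 1/12 s, in which the tool goes at most 41.7 mm and 7.16 degrees, less where a joint would pass 70% of its speed; a pose out of reach is approached as far as the arm can. A call with a number of a shift or a turn outside -1 to 1 is refused whole. A call with a gripper value outside its range is refused whole. The fingers move at their own pace and stop on an object; "newtons" is the grip in N (left out, the last holds). Time passes only in rows, so rows that repeat a pose let the fingers close. It gives the time, the measured TCP pose, the force, the opening and the grip force at its end, in the units of the state.
- bot.read_state(): the state, without advancing time (a new reading comes with each control period).
- bot.read_camera(name): name is "scene" or "top" or "wrist"; returns a dict with "color" (400x640x3 uint8, red, green, blue), "depth" (400x640 float32, m along the optical axis (not along the pixel's ray), 0 where there is no reading), "mtx" (3x3 intrinsics, pixels), "eye" and "rotation" of the camera in the world. Camera axes: x right, y up, looking along -z (the intrinsics and any distortion apply to the point x, -y, -z); pixel columns grow to the right and rows downward; lengths in m; the calibration is good to about 2 mm. A picture is of the moment at which its call begins.
- bot.finish_job(): hands the job in; it is judged then, once.
The state is a dict: "time": time; "q": joint angles; "joint_vel": joint speeds; "joint_torque": joint torques, N m; "tool_pos": TCP position; "tcp_rot": TCP orientation; "wrist_force": force on the tool from outside, world axes, zero at the start; "torque": the same for the moment, N m; "width": opening from 0.0 (shut) to 1.0 (fully open); "grip_force": force on a finger pad.
Only numpy, scipy, OpenCV 4.12 (cv2) and the standard library are available. Lean on these libraries where they do the work, as an engineer would, in place of code of your own. Each camera call takes 0.05 s, during which the arm holds its last target. There are 200 camera calls.

## Working session

There is one attempt and no reset: what is moved stays moved. The work goes in short steps, Python scripts to look and compute and a tool call to move; the robot and the scene stay as the last step left them, time stands still between calls to the robot, and variables do not carry over. Pictures are saved under pics/ and viewed, at most 10 in all, crops included, and the job is handed in when it is done.

Besides the shell and the picture viewer there is one more tool, called after ">>>" as a command line: name --pt "numbers of a row" for each row, then --argument value for the rest. drive_tool: Moves the arm, as the interface text tells. Shift numbers are shares of 0.5 m and turn numbers shares of 180 degrees, none past 1 either way. Its arguments: {"type":"object","properties":{"claw":{"type":"array","items":{"type":"number"}},"slide":{"type":"array","items":{"type":"array","items":{"type":"number"}}},"yaw":{"type":"array","items":{"type":"number"}},"newtons":{"type":"number"}},"required":["claw","slide","yaw"]}

```bash
mkdir -p pics; cat > h.py <<'E'
import numpy as np, cv2
from workcell import bot
def save(n,f,crop=None,s=1):
    im=f["color"][:,:,::-1]
    if crop: im=im[crop[1]:crop[3],crop[0]:crop[2]]
    cv2.imwrite("pics/"+n,cv2.resize(im,None,fx=s,fy=s,interpolation=cv2.INTER_CUBIC))
def ray(f,uv):
    uv=np.atleast_2d(np.asarray(uv,float)); K=f["mtx"]
    d=np.c_[(uv[:,0]-K[0,2])/K[0,0],-(uv[:,1]-K[1,2])/K[1,1],-np.ones(len(uv))]
    return np.asarray(f["eye"]),d@np.asarray(f["rotation"]).T
def plane(f,uv,z):
    e,d=ray(f,uv); return e+d*((z-e[2])/d[:,2])[:,None]
def cloud(f):
    v,u=np.mgrid[0:400,0:640]; e,d=ray(f,np.c_[u.ravel(),v.ravel()])
    return (e+d*f["depth"].reshape(-1,1)).reshape(400,640,3)
E
python3 - <<'E'
from h import *
for n in ("top","scene"):
    f=bot.read_camera(n); save(n+"0.png",f,s=1.25)
    np.savez(n+"0.npz",**{k:np.asarray(v) for k,v in f.items()}); print({k:np.asarray(v).round(3).tolist() for k,v in f.items() if k not in("color","depth")})
print(bot.read_state())
E
```

```text
{'mtx': [[413.152, 0.0, 316.87], [0.0, 413.152, 197.697], [0.0, 0.0, 1.0]], 'eye': [0.293, -0.027, 1.189], 'rotation': [0.183, -0.189, -1.63]}
{'mtx': [[416.386, 0.0, 320.084], [0.0, 416.386, 208.047], [0.0, 0.0, 1.0]], 'eye': [1.222, -0.393, 1.179], 'rotation': [0.565, 0.343, 1.055]}
{'time': 0.1, 'q': array([ 1.28709957e+00,  2.64707733e-01,  1.60522829e+00, -3.30347924e-05,
        1.27368987e+00, -3.69152130e-02]), 'joint_vel': array([ 6.54498306e-04, -1.84385803e-03, -6.98205147e-03,  1.99123910e-03,
        1.70214668e-04,  4.58213510e-06]), 'joint_torque': array([ 6.43639578e-04, -5.16715336e+01, -3.68584335e+01, -1.14874774e-04,
        6.53595140e-03, -1.86436483e-05]), 'tool_pos': array([0.16482519, 0.65425827, 0.40347094]), 'tcp_rot': array([-0.3866092 , -3.11741632,  0.00316048]), 'wrist_force': array([ 0.74298194,  0.40004443, -0.36612403]), 'torque': array([ 0.00394456,  0.00801767, -0.07129225]), 'grip_force': 0.0, 'width': 1.0039711880924505}
```

View pics/top0.png

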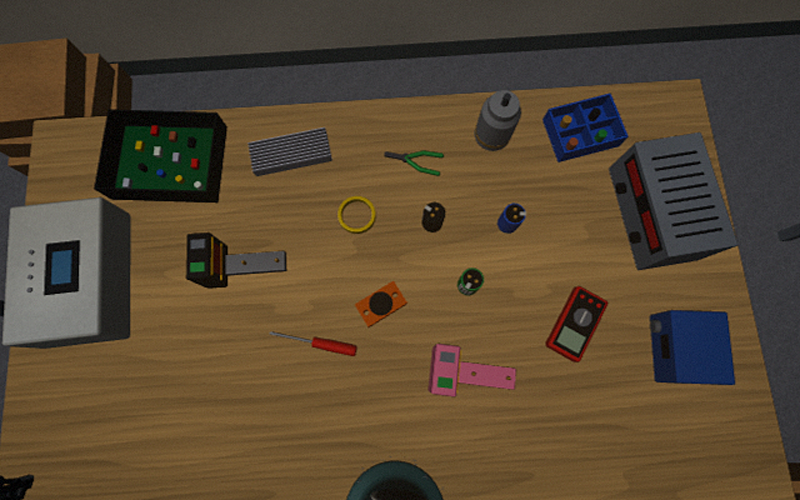

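View pics/scene0.png

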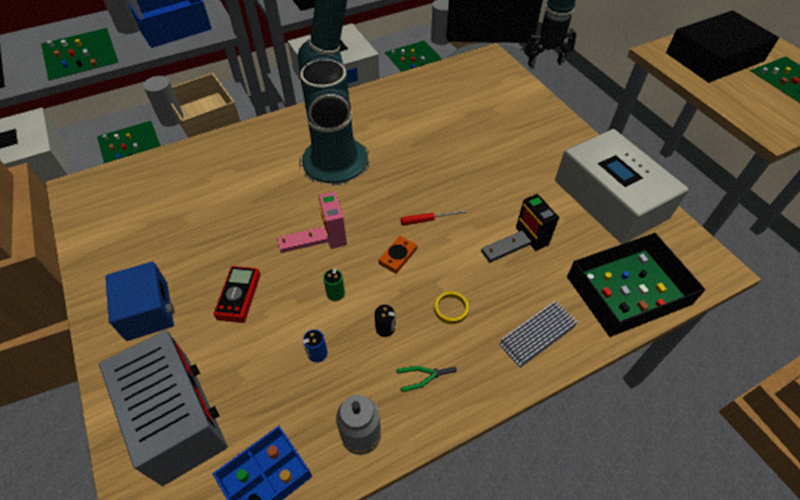

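The top view (1.25x) shows the grey reader with its scanner at (207,260) and base to (287,262), the orange carrier at (381,303), blue can at (512,217) with the white tab around (519,210), and the pink decoy at (470,370). Next I measure these.

```bash
sed -i 's/d@np.asarray(f\["rotation"\]).T/d@cv2.Rodrigues(np.asarray(f["rotation"],float))[0].T/' h.py
cat >> h.py <<'E'
def blobs(f,lo,hi,amin=30):
    h=cv2.cvtColor(f["color"],cv2.COLOR_RGB2HSV); m=cv2.inRange(h,np.array(lo),np.array(hi))
    n,l,s,c=cv2.connectedComponentsWithStats(m)
    return [(l==i,s[i],c[i]) for i in range(1,n) if s[i][4]>=amin]
E
python3 - <<'E'
from h import *
for n in ("top","scene"):
    f=dict(np.load(n+"0.npz")); C=cloud(f); print(n)
    for nm,lo,hi in (("orange",(6,180,90),(16,255,255)),("blue",(112,120,40),(125,255,255))):
        for m,s,c in blobs(f,lo,hi):
            P=C[m]; q=cv2.convexHull(np.argwhere(m)[:,::-1].astype(np.float32)); 
            r=cv2.minAreaRect(plane(f,q[:,0],.022)[:,:2].astype(np.float32)) 
            print(nm,s,c.round(1),np.median(P,0).round(3),P[:,2].max().round(3),"rect",np.round(r[0],4),np.round(r[1],4),round(r[2],1))
    # tall points region for the reader
    if n=="top":
        box=(slice(180,235),slice(140,235))
        P=C[box].reshape(-1,3); k=(P[:,2]>.015)&(P[:,2]<.03); r=cv2.minAreaRect(P[k][:,:2].astype(np.float32)); print("base",r,k.sum())
        k=(P[:,2]>.115)&(P[:,2]<.14); r=cv2.minAreaRect(P[k][:,:2].astype(np.float32)); print("scanner top",r,k.sum())
        for uv in ((195.5,211),(226,208)): print("peg",plane(f,uv,.036))
        P=C[155:190,390:425].reshape(-1,3);k=(P[:,2]>.07)&(P[:,2]<.095); r=cv2.minEnclosingCircle(P[k][:,:2].astype(np.float32)); print("blue top",r)
f=dict(np.load("top0.npz"))
a=f["color"][155:195,385:430,::-1]; b=f["color"][180:235,140:240,::-1]; c=f["color"][215:270,275:335,::-1]
z=lambda x:cv2.resize(x,(400,int(400*x.shape[0]/x.shape[1])),interpolation=cv2.INTER_CUBIC)[:300]
g=lambda x:np.pad(x,((0,300-x.shape[0]),(0,0),(0,0)))
cv2.imwrite("pics/c1.png",np.hstack([g(z(a)),g(z(b))]))
E
```

```text
top
orange [284 225  42  37 475] [304.1 242.6] [0.443 0.006 0.023] 1.189 rect [0.4438 0.004 ] [0.0607 0.1053] 27.4
blue [ 435   75   67   54 1178] [465.9 101.4] [ 0.838 -0.514  0.034] 1.189 rect [ 0.8453 -0.5219] [0.1372 0.1857] 11.6
blue [398 163  21  23 146] [404.7 176.9] [ 0.603 -0.291  0.063] 1.189 rect [ 0.6248 -0.3076] [0.0548 0.0592] 22.8
blue [521 250  22  56 395] [530.4 280.7] [ 0.282 -0.596  0.054] 0.104 rect [ 0.3048 -0.6188] [0.0523 0.1511] 82.0
blue [535 268   7  16  39] [537.1 275.5] [ 0.307 -0.599  0.093] 0.101 rect [ 0.3087 -0.637 ] [0.0158 0.0409] 87.4
base ((0.5552312731742859, 0.3109082877635956), (0.18253934383392334, 0.09681802988052368), 88.77473449707031) 800
scanner top ((0.5582823753356934, 0.37938836216926575), (0.10019965469837189, 0.051899977028369904), 1.3878082036972046) 744
peg [[0.55267682 0.30742144 0.036     ]]
peg [[0.55552325 0.22042894 0.036     ]]
blue top ((0.6176517009735107, -0.30817005038261414), 0.025127841159701347)
scene
orange [303 188  31  28 295] [318.1 201.7] [0.447 0.002 0.021] 0.029 rect [0.4475 0.0033] [0.0685 0.1069] 28.4
orange [214 357   8   7  36] [217.3 360.2] [ 0.804 -0.485  0.035] 1.179 rect [ 0.7997 -0.4886] [0.0184 0.0159] 21.9
```

View pics/c1.png

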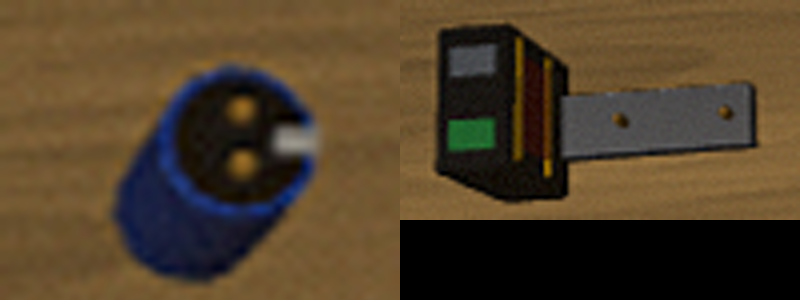

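The crop shows the blue can's tab pointing to image right (world −y) and the pegs at about (195,210) and (221.5,208) px. I'll go above the reader first and look at it with the wrist camera.

>>> drive_tool --claw '[85, 85, 85, 85, 85, 85, 85, 85]' --pt "0.78 -0.83 0" --pt "0.78 -0.83 0" --pt "0.78 -0.83 0" --pt "0.78 -0.83 0" --pt "0.78 -0.83 0" --pt "0.78 -0.83 0" --pt "0.78 -0.83 0" --pt "0.78 -0.83 0" --yaw '[-0.414, -0.414, -0.414, -0.414, -0.414, -0.414, -0.414, -0.414]'

```text
time: 0.77
tool_pos: [0.394, 0.4098, 0.4043]
tcp_rot: [-1.842, -2.545, 0.001]
wrist_force: [0.5, 0.6, -0.3]
width: 0.996
grip_force: 0.0
```

>>> drive_tool --claw '[85, 85, 85, 85, 85, 85, 85, 85]' --pt "0.32 -0.34 0" --pt "0.32 -0.34 0" --pt "0.32 -0.34 0" --pt "0.32 -0.34 0" --pt "0.32 -0.34 0" --pt "0.32 -0.34 0" --pt "0.32 -0.34 0" --pt "0.32 -0.34 0" --yaw '[-0.093, -0.093, -0.093, -0.093, -0.093, -0.093, -0.093, -0.093]'

```text
time: 1.43
tool_pos: [0.5538, 0.2403, 0.4039]
tcp_rot: [-2.189, -2.252, 0.002]
wrist_force: [0.2, 0.2, 0.6]
width: 0.994
grip_force: 0.0
```

```bash
python3 - <<'E'
from h import *
f=bot.read_camera("wrist"); save("w1.png",f,s=1.25)
np.savez("w1.npz",**{k:np.asarray(v) for k,v in f.items()}); print({k:np.asarray(v).round(3).tolist() for k,v in f.items() if k not in("color","depth")}); print(bot.read_state()["tool_pos"])
E
```

```text
{'mtx': [[287.244, 0.0, 319.9], [0.0, 287.244, 197.39], [0.0, 0.0, 1.0]], 'eye': [0.551, 0.315, 0.373], 'rotation': [-0.297, -0.002, 0.028]}
[0.55310507 0.24129309 0.40398547]
```

View pics/w1.png

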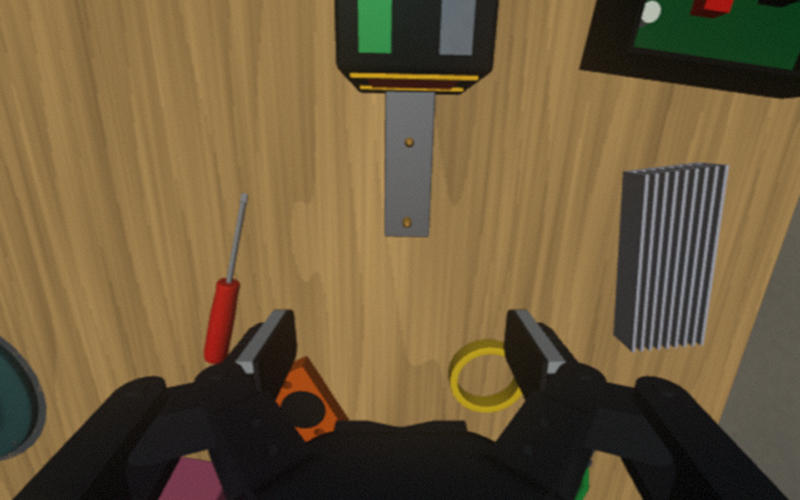

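The wrist view shows the reader base (385–435, 92–237), with pegs at (409,142) and (407,222) in the 1.25x image. I measure them next.

```bash
cat >> h.py <<'E'
def reader(f,x0,y0,x1,y1):
    h=cv2.cvtColor(f["color"],cv2.COLOR_RGB2HSV); R=np.zeros(h.shape[:2],np.uint8); R[y0:y1,x0:x1]=1
    m=((h[...,1]<60)&(h[...,2]>60)&(R>0)).astype(np.uint8)
    n,l,s,c=cv2.connectedComponentsWithStats(m); i=1+np.argmax(s[1:,4])
    hull=cv2.convexHull(np.argwhere(l==i)[:,::-1].astype(np.float32))[:,0]
    r=cv2.minAreaRect(plane(f,hull,.020)[:,:2].astype(np.float32)); print("base",r)
    hm=np.zeros_like(m); cv2.fillConvexPoly(hm,hull.astype(int),1); hm=cv2.erode(hm,np.ones((3,3)))
    b=((h[...,1]>100)&(hm>0)).astype(np.uint8); n,l,s,c=cv2.connectedComponentsWithStats(b)
    out=[]
    for i in range(1,n):
        if s[i,4]>=8: p=plane(f,c[i],.031)[0]; out.append(p[:2]); print("peg",s[i],c[i].round(1),p.round(4))
    if len(out)==2:
        a,b=sorted(out,key=lambda p:p[1]); d=b-a; print("mid",(a+b)/2,"dist",np.hypot(*d),"yaw",np.degrees(np.arctan2(-d[0],d[1])))
E
python3 - <<'E'
from h import *
f=dict(np.load("w1.npz")); reader(f,290,76,370,200)
C=cloud(f); P=C[76:190,310:345].reshape(-1,3); print(np.median(P,0))
E
```

```text
base ((0.5584908723831177, 0.2856881022453308), (0.0443948395550251, 0.13291656970977783), 0.23790651559829712)
peg [324 110   7   7  38] [327.1 113.1] [0.5584 0.3113 0.031 ]
peg [322 174   7   8  45] [325.1 177.3] [0.5586 0.2362 0.031 ]
mid [0.55850245 0.27372634] dist 0.07510417630285024 yaw 0.18227944234385607
[0.55930905 0.28890463 0.01969135]
```

>>> drive_tool --claw '[85, 85, 85, 85, 85, 85, 85, 85]' --pt "-0.2 -0.54 0" --pt "-0.2 -0.54 0" --pt "-0.2 -0.54 0" --pt "-0.2 -0.54 0" --pt "-0.2 -0.54 0" --pt "-0.2 -0.54 0" --pt "-0.2 -0.54 0" --pt "-0.2 -0.54 0" --yaw '[0.143, 0.143, 0.143, 0.143, 0.143, 0.143, 0.143, 0.143]'

```text
time: 2.15
tool_pos: [0.4505, -0.0316, 0.4044]
tcp_rot: [1.632, 2.684, -0.005]
wrist_force: [-0.1, 1.1, 0.3]
width: 0.995
grip_force: 0.0
```

```bash
cat >> h.py <<'E'
def tcp():
    s=bot.read_state(); R=cv2.Rodrigues(np.asarray(s["tcp_rot"]))[0]
    print("t",round(s["time"],2),"tcp",s["tool_pos"].round(4),"yaw",round(np.degrees(np.arctan2(R[1,1],R[0,1])),2),"tilt",round(np.degrees(np.arccos(-R[2,2])),2),"F",s["wrist_force"].round(1),"w",round(s["width"],3),"g",round(s["grip_force"],1),"j6",s["q"][5].round(2)); return s
def carrier(f,z=.022):
    for m,s,c in blobs(f,(5,150,70),(17,255,255),300):
        hull=cv2.convexHull(np.argwhere(m)[:,::-1].astype(np.float32))[:,0]
        hm=np.zeros(m.shape,np.uint8); cv2.fillConvexPoly(hm,hull.astype(int),1); hm=cv2.erode(hm,np.ones((3,3)))
        r=cv2.minAreaRect(plane(f,hull,z)[:,:2].astype(np.float32)); print("rect",s,r)
        n,l,st,ce=cv2.connectedComponentsWithStats(((hm>0)&~m).astype(np.uint8))
        for i in range(1,n):
            if st[i,4]>12: print(" hole",st[i],plane(f,ce[i],z)[0].round(4))
E
python3 - <<'E'
from h import *
tcp(); f=bot.read_camera("wrist"); carrier(f); save("w2.png",f,s=1.25); print(f["eye"])
E
```

```text
t 2.15 tcp [ 0.4505 -0.0316  0.4044] yaw 27.39 tilt 0.17 F [-0.1  1.1  0.3] w 0.995 g 0.0 j6 -0.6
rect [269   0  65  61 326] ((0.3546444773674011, 0.10214932262897491), (0.08124691992998123, 0.026359831914305687), 74.2038803100586)
 hole [ 270    0   62   58 1449] [0.3536 0.1    0.022 ]
rect [ 303   99   53   89 2928] ((0.4432373344898224, 0.002203233540058136), (0.06169081851840019, 0.10514210909605026), 27.854822158813477)
 hole [325 108   9   9  63] [0.4253 0.036  0.022 ]
 hole [ 308  123   43   44 1448] [0.4431 0.0026 0.022 ]
 hole [326 172   7   5  28] [ 0.4597 -0.0293  0.022 ]
[0.41531136 0.03454503 0.37315488]
```

View pics/w2.png

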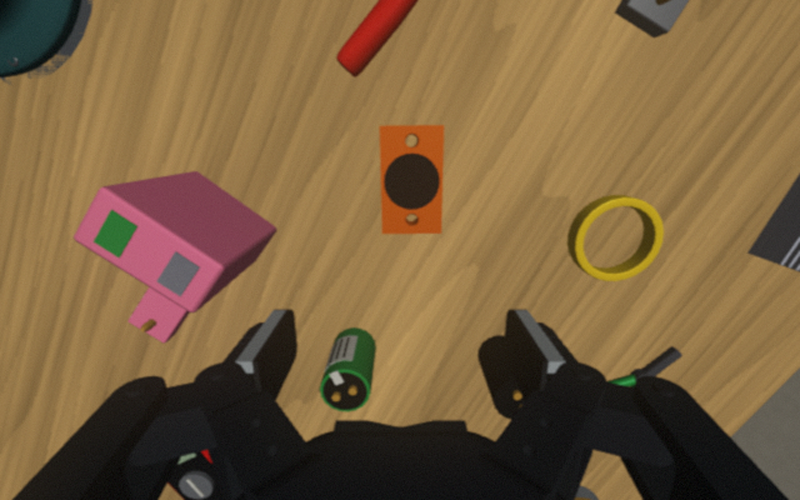

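The carrier is at (412,180) in the picture, with both holes visible and the pink decoy well to its left. Descend on it.

>>> drive_tool --claw '[85, 85, 85, 85, 85, 85, 85, 85]' --pt "-0.015 0.068 -0.06" --pt "-0.015 0.068 -0.14" --pt "-0.015 0.068 -0.22" --pt "-0.015 0.068 -0.3" --pt "-0.015 0.068 -0.37" --pt "-0.015 0.068 -0.42" --pt "-0.015 0.068 -0.455" --pt "-0.015 0.068 -0.465" --yaw '[0.002, 0.002, 0.002, 0.002, 0.002, 0.002, 0.002, 0.002]'

```text
time: 2.87
tool_pos: [0.4435, 0.0078, 0.1688]
tcp_rot: [-1.613, -2.689, 0.004]
wrist_force: [-1.3, -0.5, -0.3]
width: 0.993
grip_force: 0.0
```

>>> drive_tool --claw '[50, 50, 50, 50, 50, 50, 50, 50]' --pt "0 0 0" --pt "0 0 0" --pt "0 0 0" --pt "0 0 0" --pt "0 0 0" --pt "0 0 0" --pt "0 0 0" --pt "0 0 0" --yaw '[0, 0, 0, 0, 0, 0, 0, 0]' --newtons 30

```text
time: 3.53
tool_pos: [0.4465, 0.0057, 0.1733]
tcp_rot: [1.62, 2.69, 0.002]
wrist_force: [-0.5, 2.1, 6.1]
width: 0.693
grip_force: 35.3
```

```bash
python3 - <<'E'
from h import *
tcp(); f=bot.read_camera("wrist"); carrier(f); print(bot.tip_reach)
E
```

```text
t 3.53 tcp [0.4465 0.0057 0.1733] yaw 27.9 tilt 0.12 F [-0.5  2.1  6.1] w 0.693 g 35.3 j6 -0.53
rect [  250   164   141   182 14053] ((0.44348257780075073, 0.010305706411600113), (0.06063874810934067, 0.09486747533082962), 27.841894149780273)
 hole [311 192  19  10 146] [0.4279 0.0396 0.022 ]
 hole [ 265  229  111   97 8435] [0.4468 0.0039 0.022 ]
 hole [267 337 106   8 703] [ 0.4643 -0.0294  0.022 ]
0.1734
```

>>> drive_tool --claw '[50, 50, 50, 50, 50, 50, 50, 50]' --pt "0 0 0.06" --pt "0 0 0.13" --pt "0.05 0.1 0.16" --pt "0.08 0.19 0.16" --pt "0.12 0.27 0.16" --pt "0.15 0.35 0.16" --pt "0.18 0.43 0.16" --pt "0.21 0.5 0.16" --yaw '[0, 0, -0.03, -0.06, -0.09, -0.12, -0.154, -0.154]'

```text
time: 4.25
tool_pos: [0.5421, 0.2361, 0.2518]
tcp_rot: [-2.223, -2.22, 0.001]
wrist_force: [1.2, -1.5, -2.0]
width: 0.695
grip_force: 34.4
```

>>> drive_tool --claw '[50, 50, 50, 50]' --pt "0.014 0.036 0" --pt "0.014 0.036 0" --pt "0.014 0.036 0" --pt "0.014 0.036 0" --yaw '[0, 0, 0, 0]'

```text
time: 4.58
tool_pos: [0.5483, 0.2518, 0.2512]
tcp_rot: [-2.217, -2.225, 0.004]
wrist_force: [1.1, -0.5, -0.9]
width: 0.697
grip_force: 34.4
```

```bash
python3 - <<'E'
from h import *
s=tcp(); f=bot.read_camera("wrist"); carrier(f,.022+s["tool_pos"][2]-.1733); save("w3.png",f)
t=bot.read_camera("top"); carrier(t,.022+s["tool_pos"][2]-.1733);tcp(); np.savez("w3.npz",**{k:np.asarray(v) for k,v in f.items()})
E
```

```text
t 4.58 tcp [0.5483 0.2518 0.2512] yaw 0.21 tilt 0.15 F [ 1.1 -0.5 -0.9] w 0.697 g 34.4 j6 0.39
rect [  250   164   141   182 13957] ((0.5470330715179443, 0.2567354440689087), (0.060638677328825, 0.09498462080955505), 0.21518608927726746)
 hole [310 191  21  12 187] [0.5469 0.2899 0.0999]
 hole [ 265  229  111   97 8412] [0.547  0.2496 0.0999]
 hole [267 337 106   8 698] [0.5471 0.2119 0.0999]
rect [   0   31   54   67 2779] ((1.018080472946167, 0.7915405035018921), (0.205150306224823, 0.15886521339416504), 2.7117061614990234)
rect [ 67  43  12  51 322] ((0.9952754974365234, 0.6505436897277832), (0.16714252531528473, 0.032604847103357315), 4.187198162078857)
 hole [68 45  2 12 13] [1.0504 0.6677 0.0999]
t 4.68 tcp [0.5483 0.2512 0.2515] yaw 0.14 tilt 0.11 F [ 0.4  0.2 -2.2] w 0.694 g 34.4 j6 0.39
```

View pics/w3.png

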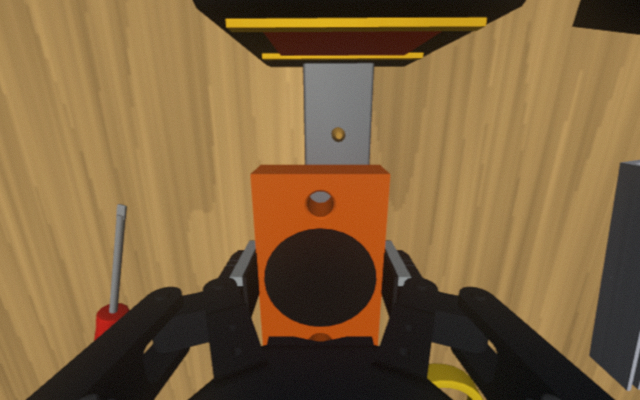

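The carrier is held level. The +y peg is visible at (338,134), and the carrier's far hole is at (320,203).

```bash
python3 - <<'E'
from h import *
f=dict(np.load("w3.npz")); h=cv2.cvtColor(f["color"],cv2.COLOR_RGB2HSV)
m=np.zeros((400,640),bool); m[115:150,310:365]=h[115:150,310:365,1]>100
c=np.argwhere(m)[:,::-1].mean(0); print("peg",m.sum(),c,plane(f,c,.031))
g=(h[...,1]<60)&(h[...,2]>60)
for v in (80,100,150):
    u=np.where(g[v,290:390])[0]+290; print(v,u.min(),u.max(),plane(f,[(u.min()-.5,v),(u.max()+.5,v)],.02)[:,:2].mean(0))
hs=np.array([[306,203],[334,203],[320,189.5],[320,217]]);print("hole rim",plane(f,hs,.0999))
v,u=np.where(h[229:326,265:376,2]<50); P=plane(f,np.c_[u+265,v+229],.0999); print("disc",P.min(0),P.max(0),(P.min(0)+P.max(0))/2)
C=cloud(f); print("z top",np.median(C[300:320,300:340].reshape(-1,3),0), np.median(C[175:185,280:360].reshape(-1,3),0))
E
```

```text
peg 132 [337.84090909 133.84090909] [[0.5582067  0.31120503 0.031     ]]
80 304 372 [0.55821022 0.34443071]
100 304 371 [0.55814645 0.33217511]
150 305 368 [0.55814917 0.29935435]
hole rim [[0.54082308 0.28689063 0.0999    ]
 [0.55313475 0.28694222 0.0999    ]
 [0.54695953 0.29307403 0.0999    ]
 [0.54700159 0.28033903 0.0999    ]]
disc [0.52106001 0.22192156 0.0999    ] [0.57310815 0.27406923 0.0999    ] [0.54708408 0.24799539 0.0999    ]
z top [0.54714632 0.23130092 0.09986712] [0.54694051 0.29743948 0.09947169]
```

>>> drive_tool --claw '[50, 50, 50, 50, 50, 50]' --pt "0.0225 0.049 0" --pt "0.0225 0.049 0" --pt "0.0225 0.049 -0.04" --pt "0.0225 0.049 -0.07" --pt "0.0225 0.049 -0.07" --pt "0.0225 0.049 -0.07" --yaw '[0, 0, 0, 0, 0, 0]'

```text
time: 5.18
tool_pos: [0.5594, 0.2756, 0.2161]
tcp_rot: [-2.218, -2.223, 0.005]
wrist_force: [0.3, -0.0, -1.8]
width: 0.695
grip_force: 34.3
```

```bash
python3 - <<'E'
from h import *
s=tcp(); f=bot.read_camera("wrist"); h=cv2.cvtColor(f["color"],cv2.COLOR_RGB2HSV)
z=s["tool_pos"][2]-.2515+.0999; print("z",z)
v,u=np.where(h[229:326,265:376,2]<50); P=plane(f,np.c_[u+265,v+229],z); print("disc",(P.min(0)+P.max(0))/2)
print("hole",plane(f,(320,203),z)); save("w4.png",f,(200,120,440,340),2.5)
E
```

```text
t 5.18 tcp [0.5594 0.2756 0.2161] yaw 0.13 tilt 0.19 F [ 0.3 -0.  -1.8] w 0.695 g 34.3 j6 0.42
z 0.06445547092305177
disc [0.55803735 0.27133637 0.06445547]
hole [[0.55797808 0.31062693 0.06445547]]
```

View pics/w4.png

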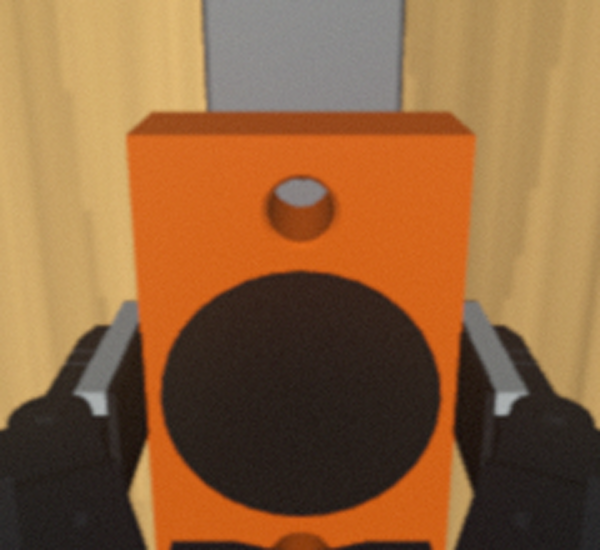

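Carrier is aligned with the base in x, with the hole within about 1 mm of the peg. Lowering.

>>> drive_tool --claw '[50, 50, 50, 50, 50, 50]' --pt "0.0003 0.0012 -0.01" --pt "0.0003 0.0012 -0.016" --pt "0.0003 0.0012 -0.022" --pt "0.0003 0.0012 -0.027" --pt "0.0003 0.0012 -0.03" --pt "0.0003 0.0012 -0.03" --yaw '[0, 0, 0, 0, 0, 0]'

```text
time: 5.73
tool_pos: [0.5602, 0.2776, 0.2017]
tcp_rot: [-2.217, -2.225, 0.001]
wrist_force: [0.8, 0.6, -1.5]
width: 0.692
grip_force: 34.4
```

>>> drive_tool --claw '[50, 50, 50, 50, 50, 50]' --pt "0 0 -0.004" --pt "0 0 -0.008" --pt "0 0 -0.012" --pt "0 0 -0.015" --pt "0 0 -0.018" --pt "0 0 -0.018" --yaw '[0, 0, 0, 0, 0, 0]'

```text
time: 6.23
tool_pos: [0.5604, 0.2776, 0.1933]
tcp_rot: [-2.217, -2.225, 0.0]
wrist_force: [-1.8, -0.9, 0.4]
width: 0.689
grip_force: 34.7
```

```bash
python3 - <<'E'
from h import *
tcp(); f=bot.read_camera("wrist"); C=cloud(f); print(np.median(C[300:320,300:340].reshape(-1,3),0),np.median(C[175:185,280:360].reshape(-1,3),0)); tcp()
E
```

```text
t 6.23 tcp [0.5604 0.2776 0.1933] yaw 0.21 tilt 0.02 F [-1.8 -0.9  0.4] w 0.689 g 34.7 j6 0.42
[0.55933963 0.25724309 0.04199308] [0.55933041 0.32336974 0.04165888]
t 6.28 tcp [0.5604 0.2776 0.1933] yaw 0.21 tilt 0.01 F [-1.7 -0.9  0.4] w 0.692 g 34.7 j6 0.42
```

>>> drive_tool --claw '[50, 50, 75, 85, 85, 85, 85, 85]' --pt "0 0 -0.003" --pt "0 0 -0.003" --pt "0 0 -0.003" --pt "0 0 -0.002" --pt "0 0 0" --pt "0 0 0.04" --pt "0 0 0.11" --pt "0 0 0.19" --yaw '[0, 0, 0, 0, 0, 0, 0, 0]'

```text
time: 6.95
tool_pos: [0.5591, 0.2771, 0.286]
tcp_rot: [-2.216, -2.224, 0.009]
wrist_force: [0.5, 0.9, 0.3]
width: 0.991
grip_force: 0.0
```

```bash
python3 - <<'E'
from h import *
tcp(); f=bot.read_camera("wrist"); carrier(f,.042); C=cloud(f)
h=cv2.cvtColor(f["color"],cv2.COLOR_RGB2HSV); m=cv2.inRange(h,(5,150,70),(17,255,255))>0; P=C[m]; P=P[(P[:,2]>.03)&(P[:,2]<.06)]
A=np.c_[P[:,:2]-P[:,:2].mean(0),np.ones(len(P))]; print(np.linalg.lstsq(A,P[:,2],rcond=None)[0],len(P))
E
```

```text
t 6.95 tcp [0.5591 0.2771 0.286 ] yaw 0.2 tilt 0.36 F [0.5 0.9 0.3] w 0.991 g 0.0 j6 0.42
rect [ 283  142   82  129 6558] ((0.5594081878662109, 0.2752869129180908), (0.06105487421154976, 0.10637356340885162), 0.1426377296447754)
 hole [318 157  13  11 105] [0.5595 0.314  0.042 ]
 hole [ 291  180   66   63 3271] [0.5594 0.275  0.042 ]
 hole [319 249   8   6  35] [0.5588 0.2396 0.042 ]
[-0.00144675 -0.00220523  0.04127231] 6241
```

Carrier is home: level, with its top at 42 mm. On to the blue can.

>>> drive_tool --claw '[85, 85, 85, 85, 85, 85, 85, 85]' --pt "0 0 0.08" --pt "0 -0.05 0.14" --pt "0.02 -0.12 0.18" --pt "0.02 -0.2 0.22" --pt "0.02 -0.28 0.24" --pt "0.03 -0.36 0.24" --pt "0.03 -0.44 0.24" --pt "0.03 -0.52 0.24" --yaw '[-0.039, -0.078, -0.117, -0.156, -0.195, -0.234, -0.273, -0.312]'

```text
time: 7.67
tool_pos: [0.5755, 0.0158, 0.409]
tcp_rot: [3.006, 0.911, 0.004]
wrist_force: [0.3, 0.7, -0.3]
width: 0.994
grip_force: 0.0
```

>>> drive_tool --claw '[85, 85, 85, 85, 85, 85, 85, 85]' --pt "0 -0.08 0" --pt "0 -0.16 0" --pt "0.01 -0.24 0" --pt "0.02 -0.32 0" --pt "0.02 -0.4 0" --pt "0.02 -0.48 0" --pt "0.02 -0.56 0" --pt "0.02 -0.64 0" --yaw '[-0.039, -0.078, -0.117, -0.156, -0.189, -0.189, -0.189, -0.189]'

```text
time: 8.33
tool_pos: [0.5852, -0.3045, 0.4081]
tcp_rot: [3.141, 0.0, 0.001]
wrist_force: [0.2, -0.0, 0.1]
width: 0.996
grip_force: 0.0
```

```bash
python3 - <<'E'
from h import *
tcp(); f=bot.read_camera("wrist"); save("w5.png",f); np.savez("w5.npz",**{k:np.asarray(v) for k,v in f.items()})
C=cloud(f); P=C.reshape(-1,3)
k=(P[:,2]>.074)&(P[:,2]<.09)&(abs(P[:,0]-.618)<.05)&(abs(P[:,1]+.308)<.05); print(k.sum(),cv2.minEnclosingCircle(P[k][:,:2].astype(np.float32)))
h=cv2.cvtColor(f["color"],cv2.COLOR_RGB2HSV).reshape(-1,3)
w=k&(h[:,1]<60)&(h[:,2]>120); i=np.where(w)[0]; print("white",k.sum(),len(i)); uv=np.c_[i%640,i//640]; print(uv.mean(0),plane(f,uv,.08).mean(0))
E
```

```text
t 8.33 tcp [ 0.5852 -0.3045  0.4081] yaw -89.99 tilt 0.05 F [ 0.2 -0.   0.1] w 0.996 g 0.0 j6 1.05
1798 ((0.6171429753303528, -0.31055328249931335), 0.025013258680701256)
white 1798 122
[340.86885246 154.6147541 ] [ 0.61448207 -0.32610442  0.08      ]
```

View pics/w5.png

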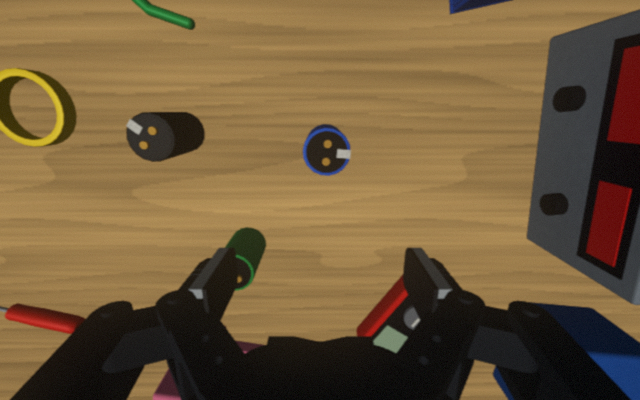

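The blue can is at (327,150), its tab at (343,154) to the right and its terminals at (327,144) and (325,161). I measure the tab direction from both.

```bash
cat >> h.py <<'E'
def can(f,cx,cy,z0=0.):
    h=cv2.cvtColor(f["color"],cv2.COLOR_RGB2HSV); C=cloud(f)
    near=(abs(C[...,2]-z0-.08)<.007)&(np.hypot(C[...,0]-cx,C[...,1]-cy)<.04)
    near=cv2.dilate(near.astype(np.uint8),np.ones((3,3)))>0
    Q=C[near&(abs(C[...,2]-z0-.08)<.004)]; (x,y),r=cv2.minEnclosingCircle(Q[:,:2].astype(np.float32)); print("circle",x,y,r)
    uv=np.argwhere(near&(np.hypot(C[...,0]-x,C[...,1]-y)<.027))[:,::-1]
    (u,v),ax,an=cv2.fitEllipse(cv2.convexHull(uv.astype(np.int32))); c=plane(f,(u,v),z0+.08)[0]; print("ellipse ctr",c[:2].round(4),ax)
    hh=h[uv[:,1],uv[:,0]]
    w=uv[(hh[:,1]<50)&(hh[:,2]>110)]; p=plane(f,w,z0+.08).mean(0); print("tab",len(w),w.mean(0),p[:2].round(4),"dir",np.degrees(np.arctan2(p[1]-y,p[0]-x)),"ell",np.degrees(np.arctan2(*(p-c)[1::-1])),"r",np.hypot(p[0]-x,p[1]-y))
    b=np.zeros(near.shape,np.uint8); t=uv[(hh[:,0]<28)&(hh[:,1]>90)&(hh[:,2]>80)]; t=t[np.hypot(*(plane(f,t,z0+.08)[:,:2]-[x,y]).T)<.018]; b[t[:,1],t[:,0]]=1
    n,l,s,ce=cv2.connectedComponentsWithStats(b); k=[i for i in range(1,n) if s[i,4]>8]; T=plane(f,ce[k],z0+.085); print("term",s[k,4],T[:,:2].round(4))
    if len(k)==2: d=T[1]-T[0]; print("mid",T.mean(0)[:2].round(4),"dist",np.hypot(*d[:2]),"perp dir",np.degrees(np.arctan2(d[1],d[0]))+90)
E
python3 - <<'E'
from h import *
f=dict(np.load("w5.npz")); can(f,.617,-.31)
can(dict(np.load("top0.npz")),.617,-.309)
E
```

```text
circle 0.6171152591705322 -0.3106878399848938 0.02494964376091957
ellipse ctr [ 0.6188 -0.3105] (48.038516998291016, 49.516719818115234)
tab 133 [338.44360902 154.62406015] [ 0.6145 -0.3236] dir -101.59104221720766 ell -108.19250614937023 r 0.013184125372783807
term [58 58] [[ 0.6264 -0.3117]
 [ 0.6085 -0.3103]]
mid [ 0.6175 -0.311 ] dist 0.01800677383945631 perp dir 265.3445297707993
circle 0.6176517009735107 -0.30817005038261414 0.025127841159701347
ellipse ctr [ 0.6152 -0.3059] (18.078954696655273, 18.782875061035156)
tab 8 [417.5 170.5] [ 0.6166 -0.3264] dir -93.44452844432843 ell -86.09199972407409 r 0.018298831111585753
term [] []
```

>>> drive_tool --claw '[85, 85, 85, 85, 85, 85, 85, 85]' --pt "0.065 -0.013 0" --pt "0.065 -0.013 -0.08" --pt "0.065 -0.013 -0.16" --pt "0.065 -0.013 -0.24" --pt "0.065 -0.013 -0.3" --pt "0.065 -0.013 -0.36" --pt "0.065 -0.013 -0.4" --pt "0.065 -0.013 -0.41" --yaw '[-0.026, -0.026, -0.026, -0.026, -0.026, -0.026, -0.026, -0.026]'

```text
time: 9.05
tool_pos: [0.6159, -0.3075, 0.1975]
tcp_rot: [-3.135, 0.127, 0.012]
wrist_force: [-0.5, 0.1, -0.7]
width: 0.994
grip_force: 0.0
```

>>> drive_tool --claw '[40, 40, 40, 40, 40, 40, 40, 40]' --pt "0 0 0" --pt "0 0 0" --pt "0 0 0" --pt "0 0 0" --pt "0 0 0" --pt "0 0 0" --pt "0 0 0" --pt "0 0 0" --yaw '[0, 0, 0, 0, 0, 0, 0, 0]' --newtons 30

```text
time: 9.72
tool_pos: [0.6191, -0.3096, 0.206]
tcp_rot: [3.137, -0.128, 0.007]
wrist_force: [0.8, -0.6, 5.6]
width: 0.581
grip_force: 32.0
```

```bash
python3 - <<'E'
from h import *
s=tcp(); f=bot.read_camera("wrist"); can(f,*s["tool_pos"][:2])
E
```

```text
t 9.72 tcp [ 0.6191 -0.3096  0.206 ] yaw -94.66 tilt 0.29 F [ 0.8 -0.6  5.6] w 0.581 g 32.0 j6 1.15
circle 0.6260595917701721 -0.3104090690612793 0.04050491005182266
ellipse ctr [ 0.6246 -0.3103] (100.18898010253906, 148.5121307373047)
tab 689 [360.94775036 311.06240929] [ 0.6164 -0.326 ] dir -121.81032799177893 ell -117.74128474786916 r 0.01838458725868346
term [360  26] [[ 0.6271 -0.3105]
 [ 0.6133 -0.3082]]
mid [ 0.6202 -0.3094] dist 0.013925526412425707 perp dir 260.3696723340449
```

>>> drive_tool --claw '[40, 40, 40, 40, 40, 40, 40, 40]' --pt "0 0 0.02" --pt "0 0 0.06" --pt "0 0 0.11" --pt "0 0.01 0.16" --pt "0 0.03 0.2" --pt "0 0.06 0.23" --pt "0 0.1 0.24" --pt "0 0.14 0.24" --yaw '[0, 0, 0.01, 0.03, 0.06, 0.09, 0.12, 0.15]'

```text
time: 10.43
tool_pos: [0.6181, -0.2386, 0.3259]
tcp_rot: [3.079, 0.614, 0.004]
wrist_force: [0.3, 0.6, -2.9]
width: 0.577
grip_force: 31.8
```

>>> drive_tool --claw '[40, 40, 40, 40, 40, 40, 40, 40]' --pt "0 0.045 0" --pt "-0.01 0.09 0" --pt "-0.02 0.135 0" --pt "-0.025 0.18 0" --pt "-0.03 0.225 0" --pt "-0.035 0.27 0" --pt "-0.04 0.315 0" --pt "-0.05 0.36 0" --yaw '[0.03, 0.06, 0.09, 0.12, 0.15, 0.18, 0.21, 0.24]'

```text
time: 11.1
tool_pos: [0.5922, -0.0576, 0.323]
tcp_rot: [-2.637, -1.706, 0.001]
wrist_force: [-0.2, 0.3, -2.1]
width: 0.579
grip_force: 31.8
```

>>> drive_tool --claw '[40, 40, 40, 40, 40, 40, 40, 40]' --pt "0 0.045 0" --pt "-0.01 0.09 0" --pt "-0.02 0.135 0" --pt "-0.025 0.18 0" --pt "-0.03 0.225 0" --pt "-0.035 0.27 0" --pt "-0.04 0.315 0" --pt "-0.05 0.36 0" --yaw '[0.03, 0.06, 0.09, 0.12, 0.15, 0.18, 0.21, 0.24]'

```text
time: 11.77
tool_pos: [0.5671, 0.1222, 0.323]
tcp_rot: [-1.824, -2.557, 0.001]
wrist_force: [0.4, 0.1, -1.3]
width: 0.575
grip_force: 31.8
```

>>> drive_tool --claw '[40, 40, 40, 40, 40, 40, 40, 40]' --pt "0 0.03 0" --pt "0 0.06 0" --pt "-0.005 0.09 0" --pt "-0.01 0.12 0" --pt "-0.015 0.15 0" --pt "-0.02 0.18 0" --pt "-0.02 0.19 0" --pt "-0.02 0.2 0" --yaw '[0.03, 0.06, 0.09, 0.12, 0.15, 0.18, 0.21, 0.24]'

```text
time: 12.43
tool_pos: [0.5569, 0.2219, 0.3228]
tcp_rot: [-0.752, -3.048, 0.001]
wrist_force: [0.2, -0.1, -2.6]
width: 0.58
grip_force: 31.8
```

>>> drive_tool --claw '[40, 40, 40, 40, 40, 40, 40, 40]' --pt "0.005 0.02 0" --pt "0.005 0.04 0" --pt "0.005 0.06 0" --pt "0.005 0.08 0" --pt "0.005 0.1 0" --pt "0.005 0.106 0" --pt "0.005 0.106 0" --pt "0.005 0.106 0" --yaw '[0.035, 0.07, 0.1, 0.13, 0.155, 0.155, 0.155, 0.155]'

```text
time: 13.1
tool_pos: [0.56, 0.2739, 0.3229]
tcp_rot: [-0.007, -3.141, 0.001]
wrist_force: [-0.4, -0.4, -2.2]
width: 0.579
grip_force: 31.8
```

```bash
python3 - <<'E'
from h import *
s=tcp(); f=bot.read_camera("wrist"); save("w6.png",f)
np.savez("w6.npz",**{k:np.asarray(v) for k,v in f.items()}); carrier(f,.042)
E
```

```text
t 13.1 tcp [0.56   0.2739 0.3229] yaw 89.76 tilt 0.07 F [-0.4 -0.4 -2.2] w 0.579 g 31.8 j6 -1.15
rect [ 261  159  119   69 4383] ((0.557452917098999, 0.27396708726882935), (0.06338975578546524, 0.10471022874116898), 0.37314265966415405)
 hole [ 282  168   78   59 3224] [0.5639 0.2738 0.042 ]
 hole [276 191   9   6  44] [0.5569 0.2374 0.042 ]
 hole [358 190   8   6  32] [0.5558 0.3109 0.042 ]
rect [411 162  30 100 906] ((0.577197790145874, 0.3698509633541107), (0.09751167893409729, 0.0225533414632082), 0.41382458806037903)
 hole [412 181  25  77 932] [0.5843 0.3697 0.042 ]
```

View pics/w6.png

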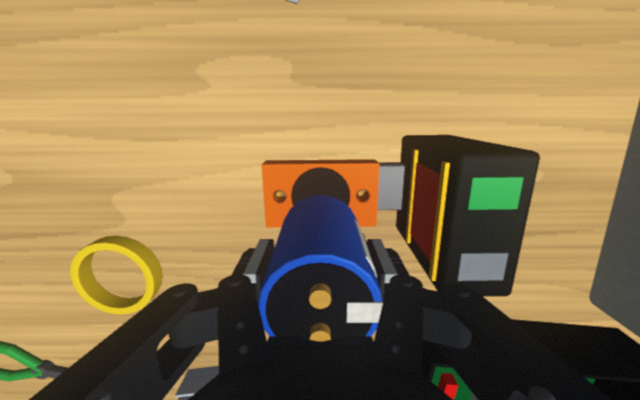

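The can is held upright over the carrier, with the tab at (365,313) pointing right towards the window. The carrier disc is centred near (321,194).

```bash
python3 - <<'E'
from h import *
f=dict(np.load("w6.npz")); h=cv2.cvtColor(f["color"],cv2.COLOR_RGB2HSV); zt=.197
C=cloud(f); print("ztop",np.median(C[310:325,300:335,2]), "tab z",np.median(C[308:318,355:372,2]))
w=np.zeros((400,640),np.uint8); w[295:335,335:390]=((h[295:335,335:390,1]<60)&(h[295:335,335:390,2]>130))
n,l,s,c=cv2.connectedComponentsWithStats(w); i=1+np.argmax(s[1:,4]); tab=plane(f,c[i],zt)[0]; print("tab",s[i],c[i],tab)
P=plane(f,cv2.boxPoints(cv2.minAreaRect(np.argwhere(l==i)[:,::-1].astype(np.float32))),zt); print("tab box",P[:,:2].round(4).tolist())
b=np.zeros((400,640),np.uint8); b[280:340,305:335]=((h[280:340,305:335,0]<30)&(h[280:340,305:335,1]>80)&(h[280:340,305:335,2]>80))
n,l,s,c=cv2.connectedComponentsWithStats(b)
for i in range(1,n):
    if s[i,4]>30: print("term",s[i],plane(f,c[i],zt+.005)[0])
m=cv2.inRange(h,(105,120,30),(128,255,255)); ext=[]
for v in range(275,330,6):
    u=np.where(m[v,240:400]>0)[0]+240; ext+= [(u.min()-.5,v),(u.max()+.5,v)]
Q=plane(f,ext,zt)[:,:2]; A=np.c_[2*Q,np.ones(len(Q))]; r=np.linalg.lstsq(A,(Q**2).sum(1),rcond=None)[0]; print("circle",r[:2],np.sqrt(r[2]+r[:2]@r[:2])); print(Q.round(4).tolist())
E
```

```text
ztop 0.19722673056286127 tab z 0.19756540409355622
tab [347 302  36  21 676] [363.42159763 312.23224852] [0.5605653  0.29074531 0.197     ]
tab box [[0.5558, 0.2842], [0.5559, 0.2978], [0.5652, 0.2983], [0.5652, 0.2844]]
term [309 284  23  26 430] [0.54995107 0.27389479 0.202     ]
term [309 324  22  16 246] [0.56601223 0.27408119 0.202     ]
circle [0.55767398 0.27409877] 0.02414950262920843
[[0.5437, 0.2533], [0.5439, 0.2943], [0.5463, 0.2524], [0.5465, 0.2955], [0.5489, 0.251], [0.5491, 0.2964], [0.5516, 0.2501], [0.5518, 0.2973], [0.5543, 0.2499], [0.5545, 0.2975], [0.557, 0.2494], [0.557, 0.2529], [0.5598, 0.2496], [0.5598, 0.2527], [0.5626, 0.2498], [0.5626, 0.2529], [0.5655, 0.2504], [0.5657, 0.297], [0.5684, 0.2506], [0.5686, 0.2967]]
```

>>> drive_tool --claw '[40, 40, 40, 40, 40, 40, 40, 40]' --pt "0 0 -0.03" --pt "0 0 -0.06" --pt "0 0 -0.09" --pt "0 0 -0.11" --pt "0 0 -0.125" --pt "0 0 -0.135" --pt "0 0 -0.14" --pt "0 0 -0.14" --yaw '[0.0025, 0.0025, 0.0025, 0.0025, 0.0025, 0.0025, 0.0025, 0.0025]'

```text
time: 13.82
tool_pos: [0.5604, 0.274, 0.2529]
tcp_rot: [0.008, -3.141, 0.0]
wrist_force: [0.2, -0.7, -2.3]
width: 0.581
grip_force: 31.8
```

>>> drive_tool --claw '[40, 40, 40, 40, 40, 40]' --pt "0 0 -0.001" --pt "0 0 -0.002" --pt "0 0 -0.004" --pt "0 0 -0.006" --pt "0 0 -0.008" --pt "0 0 -0.008" --yaw '[0, 0, 0, 0, 0, 0]'

```text
time: 14.32
tool_pos: [0.5603, 0.2741, 0.249]
tcp_rot: [0.008, -3.141, 0.0]
wrist_force: [0.0, -0.8, -2.0]
width: 0.579
grip_force: 31.8
```

```bash
python3 - <<'E'
from h import *
tcp(); f=bot.read_camera("wrist"); C=cloud(f); print("ztop",np.median(C[310:325,300:335,2]), "tab z",np.median(C[308:318,355:372,2])); tcp()
E
```

```text
t 14.32 tcp [0.5603 0.2741 0.249 ] yaw 90.29 tilt 0.02 F [ 0.  -0.8 -2. ] w 0.579 g 31.8 j6 -1.16
ztop 0.12333628215662033 tab z 0.12371893288835811
t 14.37 tcp [0.5603 0.2741 0.249 ] yaw 90.3 tilt 0.01 F [-0.2  0.  -2. ] w 0.581 g 31.8 j6 -1.16
```

>>> drive_tool --claw '[40, 40, 40, 40, 40]' --pt "0 0 -0.0006" --pt "0 0 -0.0012" --pt "0 0 -0.0018" --pt "0 0 -0.0024" --pt "0 0 -0.0024" --yaw '[0, 0, 0, 0, 0]'

```text
time: 14.78
tool_pos: [0.5604, 0.2741, 0.248]
tcp_rot: [-0.008, 3.142, -0.0]
wrist_force: [-0.2, -0.9, -2.1]
width: 0.577
grip_force: 31.9
```

>>> drive_tool --claw '[40, 40, 40, 40, 40]' --pt "0 0 -0.0004" --pt "0 0 -0.0008" --pt "0 0 -0.0012" --pt "0 0 -0.0016" --pt "0 0 -0.0016" --yaw '[0, 0, 0, 0, 0]'

```text
time: 15.2
tool_pos: [0.5606, 0.2741, 0.2479]
tcp_rot: [-0.008, 3.141, 0.0]
wrist_force: [-1.9, -1.7, 4.3]
width: 0.581
grip_force: 32.3
```

Contact has been felt. Release and rise.

>>> drive_tool --claw '[54, 60, 68, 75, 75, 75, 75, 75]' --pt "0 0 0" --pt "0 0 0" --pt "0 0 0" --pt "0 0 0" --pt "0 0 0" --pt "0 0 0.03" --pt "0 0 0.08" --pt "0 0 0.16" --yaw '[0, 0, 0, 0, 0, 0, 0, 0]'

```text
time: 15.87
tool_pos: [0.5586, 0.2733, 0.323]
tcp_rot: [0.008, -3.133, 0.006]
wrist_force: [-0.3, 0.5, 0.3]
width: 0.879
grip_force: 0.0
```

>>> drive_tool --claw '[75, 75, 75, 75, 75, 75]' --pt "0 0 0.08" --pt "0 0 0.16" --pt "0.04 0 0.2" --pt "0.09 0 0.2" --pt "0.09 0 0.2" --pt "0.09 0 0.2" --yaw '[0, 0, 0, 0, 0, 0]'

```text
time: 16.37
tool_pos: [0.6061, 0.2739, 0.4271]
tcp_rot: [-0.007, 3.142, 0.0]
wrist_force: [-0.3, -0.5, -0.6]
width: 0.874
grip_force: 0.0
```

```bash
python3 - <<'E'
from h import *
tcp(); f=bot.read_camera("wrist"); save("w7.png",f,s=1.25); carrier(f,.042); can(f,.559,.274,.042)
np.savez("w7.npz",**{k:np.asarray(v) for k,v in f.items()})
E
```

```text
t 16.37 tcp [0.6061 0.2739 0.4271] yaw 90.25 tilt 0.01 F [-0.3 -0.5 -0.6] w 0.874 g 0.0 j6 -1.19
rect [388 106  15  64 471] ((0.5636900067329407, 0.36405840516090393), (0.07517069578170776, 0.01370292529463768), 0.5120766758918762)
 hole [395 124   6   8  14] [0.5508 0.3668 0.042 ]
 hole [391 131   9  20  65] [0.5638 0.3654 0.042 ]
 hole [389 150   5  11  20] [0.5844 0.3611 0.042 ]
 hole [393 152   6   8  19] [0.5847 0.3673 0.042 ]
rect [ 276  109   89   51 2236] ((0.5594229102134705, 0.27425530552864075), (0.05916663259267807, 0.1052776500582695), 0.21659782528877258)
 hole [ 287  113   69   46 2130] [0.5631 0.2749 0.042 ]
circle 0.5612524747848511 0.2739292085170746 0.024913907051086426
ellipse ctr [0.5598 0.274 ] (52.08692932128906, 54.18370819091797)
tab 150 [337.4  144.36] [0.5619 0.2903] dir 87.88865727396033 ell 82.76857635430987 r 0.01641233847734692
term [81 76] [[0.5521 0.2743]
 [0.5699 0.2745]]
mid [0.561  0.2744] dist 0.01778687638813866 perp dir 90.4251451289426
```

View pics/w7.png

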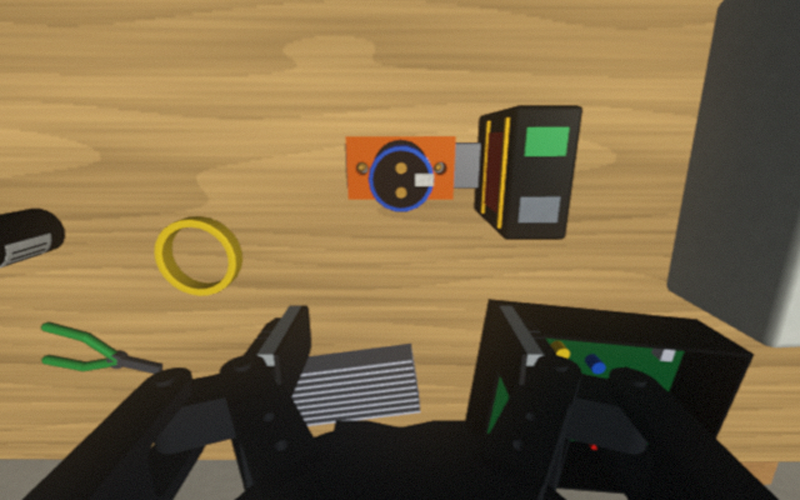

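The can stands at (401,179) on the carrier, about 1.6 mm from its centre. The tab faces the window to within 1°, and the gripper is clear. Handing in.

```bash
python3 -c "
from workcell import bot
print(bot.finish_job())"
```

```text
the job is handed in; nothing more can be done
None
```

I handed the job in at about 16 s: the carrier sits flush on the pegs, and the blue capacitor stands upright about 1.6 mm from its middle, its code patch facing the red window to within about 1°; no verdict came back.

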